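# Uncover the pricking pan and step its dots under the pointer

## Task

Lift the red lid off the pan by its knob, drawing it out from under the lamp, and set it down gently, knob up and released, in the middle of the round part of the pile of bellows boards. Then slide the carrier by its black handle until the red dot is right under the tip of the yellow pointer, pause there for a second, and then slide on until the blue dot is right under the tip and leave it there. Do not bump the lamp bar, its column or the pointer, do not drop the lid or press it down hard, and leave the other things on the bench where they are.

Things in the scene. Friction and masses are not known exactly. Their poses are not given: they have to be found in the camera images.
- stage: green base plate (270 x 190 x 12) of a pricking stage, fixed. Origin at bench level under the middle of the pan as at the start; x runs along the long slide, away from the handle (roughly to the robot's right), y along the cross slide (roughly away from the robot), z up. Steel pan on the carrier: 110 outside, 102 inside dia, rim 60 above the bench; in it a tan disc, top 52 above the bench.
- slide_x (a joint): long slide of the carrier, 0 (as at the start) to 0.12 m, grows along the stage's +x; about 2 N of friction, stays where it is left
- carrier (a joint): cross slide of the carrier, -0.045 to 0.045 m, 0 at the start, grows along the stage's +y; about 2 N of friction, stays where it is left
- gantry: fixed frame, origin and axes as stage: green column at x 145, y 112, 215 high, joined to the bar by an arm at its top; grey lamp bar, x 13 to 51, y -45 to 125, 180 to 204 above the bench, just beyond and over the lid's knob, so the gripper must lean back to -x (about 40 degrees) to reach the knob; thin yellow pointer slanting down towards the pan from a dark bar at x 112, height 155.
- pointer_tip (a point): tip of the yellow pointer, fixed, 72 in +x from the stage origin, 68 above the bench (16 above the disc)
- handle_top (a point): middle of the top of the carrier's black upright handle post (18 dia; 49 tall, its foot 36 above the bench, top 85 above the bench), 120 in -x from the pan's middle; pull or push it sideways to slide the carrier
- red_dot (a point): middle of the red dot (10 dia) on the disc in the pan; moves with the carrier; under the lid at the start
- blue_dot (a point): middle of the blue dot (10 dia) on the disc, across the disc from the red one, 46 from it; moves with the carrier; under the lid at the start
- lid: loose round lid of the pan, red flange 120 dia x 4 on a steel plug 96 dia x 5 that sits inside the pan's rim, about 220 g. Origin in the middle of the plug's underside, z up; flange's top 9 above it. It must rise 5 before it can go sideways.
- knob_top (a point): middle of the top of the lid's dark wooden knob, an upright cylinder 24 dia, 36 tall, standing on the flange; 45 above the lid's origin
- boards: pile of four pale pear-shaped bellows boards, the round part 170 dia, a short tail 50 wide towards its +x (to 135); fixed; its height above the bench differs from time to time (20 to 40). Origin 39.8 below the top, on the round part's axis.
- boards_top (a point): middle of the round part of the boards' top face, where the lid is to be put
- carton: open cardboard box of cut tails, 150 x 130 x 70 high, heavy, fixed, origin under its middle; boards and carton may be on either side of the stage
- glue_jar: glass glue jar with a red cap, 60 dia x 90 high, loose, not part of the job, origin under its middle
- tack_tin: blue open tin full of tacks, 80 dia x 75 high, loose, not part of the job, origin under its middle
- hammer: hammer lying on the bench, loose, not part of the job, origin under its middle (hammer and brush: on the bench, in the tool's length)
- brush: brush lying on the bench, loose, not part of the job, origin under its middle (hammer and brush: on the bench, in the tool's length)
- nozzle: brass bellows nozzle standing on its wide end, 32 dia x 60 high, loose, not part of the job, origin under its middle
- tail_block: pale wooden block 90 x 35 x 30, loose, not part of the job, origin under its middle
Things that resemble listed ones, but are neither listed nor needed, are in the scene too. There is more than one size of the lid; the job needs the largest.

How it is judged:
By the outcome, as a careful person would: the job done as asked, in the order asked, and still so for the second after the job is handed in, with the robot touching nothing.
It also fails if it takes over 72 s, if anything falls off the work surface, if the arm or the gripper's body presses on something with over 40 N, if the wrist force passes 120 N, or if a joint passes its speed limit or range.

## Robot

A 6-joint arm with a two-finger parallel gripper is mounted at the origin on the work surface. World frame = base frame: x ahead of the robot, y to its left, z up, the work surface at z = 0. Lengths are in m, angles in rad, forces in N, time in s.
With the tool pointing down it reaches from about 0.375 to 0.825 m from the base axis. Payload 5.5 kg.
Tool frame: the origin (TCP) lies at the very end of the fingers, on their centre line; the grasp point (between the pads) lies 19 mm behind it; z points along the fingers, y is the line along which they close (so a half turn about z gives the same grasp; the last joint's range is limited). The gripper opens to 85 mm and grips with 20 to 120 N. Pads are 22 mm wide; open, the fingers measure 114 mm over their backs; the gripper's body (76 mm by 85 mm) begins 54 mm behind the grasp point. The pads swing forward as they close: fully open they stand 13 mm farther back than shut.
Start: joints at [-1.287, 0.314, -0.047, 1.21, 0, 1.571], TCP at [0.168, -0.576, 0.231] pointing down, gripper open.
Joint ranges: [-2.67, 2.67], [-0.69, 1.73], [-1.03, 1.25], [-2.08, 2.16], [-1.42, 1.45], [-3.14, 3.14]. Speed limits (rad/s): [2.39, 2.39, 3.01, 3.14, 3.14, 3.14].

## Interface

Orientations are given as a 3x3 rotation matrix whose columns are the frame's x, y, z axes.
In Python, from workcell import ctrl gives the robot as it stands.
- The arm moves only by the shell command python3 -m inch 'ROWS' [OPENING] [FORCE]. ROWS is JSON, a list that holds one entry, the list of rows, each a list of 6 numbers: the shift along the tool's x, y, z as a fraction of full scale, then the turn, a rotation vector about the tool's x, y, z as a fraction of full scale. A call has 1 to 5 rows; each row is the pose to reach, as a shift and turn from the pose commanded when the call began, along the tool's axes at that moment; what a row does not reach only later rows make up. Full scale, the value 1, is 300 mm for a shift and pi/2 rad for a turn. A row lasts 1/10 s, in which the tool goes at most 50 mm and 8.59 degrees, less where a joint would pass 70% of its speed; a pose out of reach is approached as far as the arm can. A call with a number of a shift or a turn outside -1 to 1 is refused whole. A call with a gripper value outside its range is refused whole. OPENING is the opening, from 0 (shut) to 1 (fully open), set as the call begins (- or left out, the last holds). The fingers move at their own pace and stop on an object; FORCE is the grip in N (left out, the last holds). Time passes only in rows, so rows that repeat a pose let the fingers close. It gives the time, the measured TCP pose, the force, the opening and the grip force at its end, in the units of the state.
- ctrl.observe(): the state, without advancing time (a new reading comes with each control period).
- ctrl.snapshot(name): name is "side" or "top" or "wrist"; returns a dict with "image" (420x560x3 uint8, red, green, blue), "K" (3x3 intrinsics, pixels), "distortion" ([k1, k2, p1, p2, k3] as OpenCV has them; the pictures are not rectified), "eye" and "orientation" of the camera in the world; the wrist camera has in their place "tool_from_camera" (4x4, takes a point from camera to tool coordinates, whose origin is the TCP and whose axes are the flange's). Camera axes: x right, y down, z forward; pixel columns grow to the right and rows downward; lengths in m; the calibration is good to about 2 mm. A picture is of the moment at which its call begins: read the wrist's pose just before it. There is no depth.
- ctrl.sign_off(): hands the job in; it is judged then, once.
The state is a dict: "t": time; "joints": joint angles; "qd": joint speeds; "joint_efforts": joint torques, N m; "ee_pos": TCP position; "ee_rot": TCP orientation; "ft_force": force on the tool from outside, world axes, zero at the start; "wrist_torque": the same for the moment, N m; "gripper_width": opening from 0.0 (shut) to 1.0 (fully open); "finger_force": force on a finger pad.
Only numpy, scipy, OpenCV 4.12 (cv2) and the standard library are available. Lean on these libraries where they do the work, as an engineer would, in place of code of your own. Each camera call takes 0.05 s, during which the arm holds its last target. There are 200 camera calls.

## Working session

There is one attempt and no reset: what is moved stays moved. The work goes in short steps, Python scripts to look and compute and a shell command to move; the robot and the scene stay as the last step left them, time stands still between calls to the robot, and variables do not carry over. Pictures are saved under pics/ and viewed, at most 10 in all, crops included, and the job is handed in when it is done.

```bash
ls; mkdir -p pics; python3 - <<'E'
from workcell import ctrl
import cv2,pickle
o=ctrl.observe();print(o)
d={}
for n in("side","top"):
    s=ctrl.snapshot(n);d[n]=s;cv2.imwrite(f"pics/{n}0.png",s["image"][:,:,::-1])
    print(n,s["K"],s["distortion"],s["eye"],s["orientation"])
pickle.dump(d,open("s0.pkl","wb"))
E
```

```text
pics
{'t': 0.0, 'joints': array([-1.28703439e+00,  3.14206736e-01, -4.80872748e-02,  1.21017288e+00,
       -2.03625336e-05,  1.57079287e+00]), 'qd': array([-0.00247325,  0.00028225, -0.00082024,  0.00069313, -0.00134921,
       -0.00127629]), 'joint_efforts': array([ 8.63181922e-04, -5.39586353e+01,  3.39754307e+01,  1.93215214e-02,
        1.88296760e-06, -8.69518772e-06]), 'ee_pos': array([ 0.16781529, -0.57545965,  0.23044252]), 'ee_rot': array([[ 9.60008032e-01,  2.79972037e-01, -4.87255220e-04],
       [ 2.79972460e-01, -9.60006702e-01,  1.59805796e-03],
       [-2.03567344e-05, -1.67056652e-03, -9.99998604e-01]]), 'ft_force': array([ 0.02033012,  0.46438438, -0.80823606]), 'wrist_torque': array([-0.01442089,  0.01618772,  0.00636228]), 'finger_force': 0.0, 'gripper_width': 0.999147687680553}
side [[534.42798334   0.         281.65673549]
 [  0.         534.42798334 206.53017622]
 [  0.           0.           1.        ]] [-0.1375804  0.         0.         0.         0.       ] [ 0.1530035  -1.48098126  1.15594132] [[ 0.9700341  -0.12557976  0.20799896]
 [-0.24206938 -0.57310375  0.78291411]
 [ 0.02088682 -0.80980357 -0.58632919]]
top [[517.82993226   0.         269.2912235 ]
 [  0.         517.82993226 217.89094684]
 [  0.           0.           1.        ]] [-0.11900803  0.          0.          0.          0.        ] [0.35802308 0.0141105  1.76132754] [[-0.01880921 -0.9933081   0.11395275]
 [-0.99968355  0.01677993 -0.0187413 ]
 [ 0.01670377 -0.1142692  -0.99330939]]
```

View pics/top0.png

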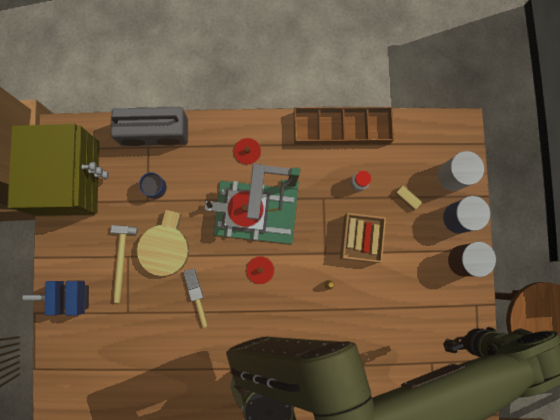

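View pics/side0.png

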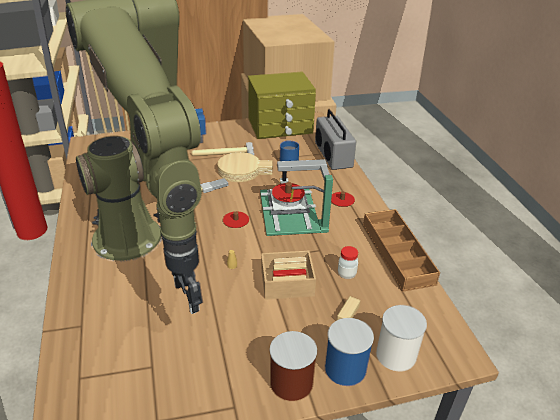

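The top view shows the stage with the red lid at about (245,208), the handle at about (210,205) and the boards at about (163,250), with spare lids at (247,151) and (260,270). The side view shows the lid at (288,192) and the boards at (240,166). Next I'll enlarge the relevant crops.

```bash
cat > h.py <<'E'
import numpy as np,cv2,pickle
from scipy.spatial.transform import Rotation as R
def ray(s,px):
    K=np.array(s["K"]);u=cv2.undistortPoints(np.array([[px]],float),K,np.array(s["distortion"]))[0,0]
    d=np.array(s["orientation"])@[u[0],u[1],1];return np.array(s["eye"]),d/np.linalg.norm(d)
def plane(s,px,z):
    e,d=ray(s,px);return e+d*(z-e[2])/d[2]
def tri(*obs):  # (s,px) pairs -> point, residual
    A=np.zeros((3,3));b=np.zeros(3)
    L=[ray(*o) for o in obs]
    for e,d in L: P=np.eye(3)-np.outer(d,d);A+=P;b+=P@e
    p=np.linalg.solve(A,b);return p,[round(float(np.linalg.norm((np.eye(3)-np.outer(d,d))@(p-e))),4) for e,d in L]
def proj(s,p):
    Rm=np.array(s["orientation"]);r=cv2.Rodrigues(Rm.T)[0]
    return cv2.projectPoints(np.array([p],float),r,-Rm.T@np.array(s["eye"]),np.array(s["K"]),np.array(s["distortion"]))[0][0,0]
def wrist(ctrl):
    o=ctrl.observe();s=ctrl.snapshot("wrist");T=np.array(s["tool_from_camera"])
    s["orientation"]=np.array(o["ee_rot"])@T[:3,:3];s["eye"]=np.array(o["ee_pos"])+np.array(o["ee_rot"])@T[:3,3];return s
E
python3 - <<'E'
from h import *
d=pickle.load(open("s0.pkl","rb"))
a=cv2.resize(d["top"]["image"][140:280,130:310],None,fx=4,fy=4,interpolation=cv2.INTER_CUBIC)
cv2.imwrite("pics/c1.png",a[:,:,::-1])
a=cv2.resize(d["side"]["image"][130:250,210:360],None,fx=5,fy=5,interpolation=cv2.INTER_CUBIC)
cv2.imwrite("pics/c2.png",a[:,:,::-1])
E
```

```text
(no output)
```

View pics/c1.png

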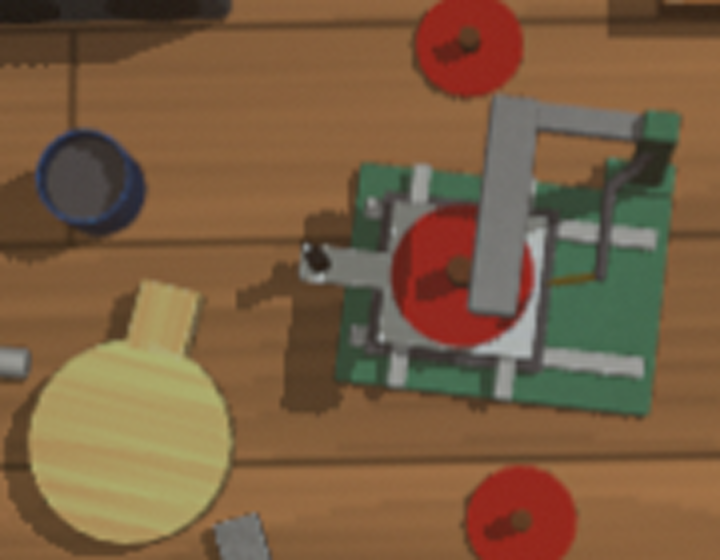

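View pics/c2.png

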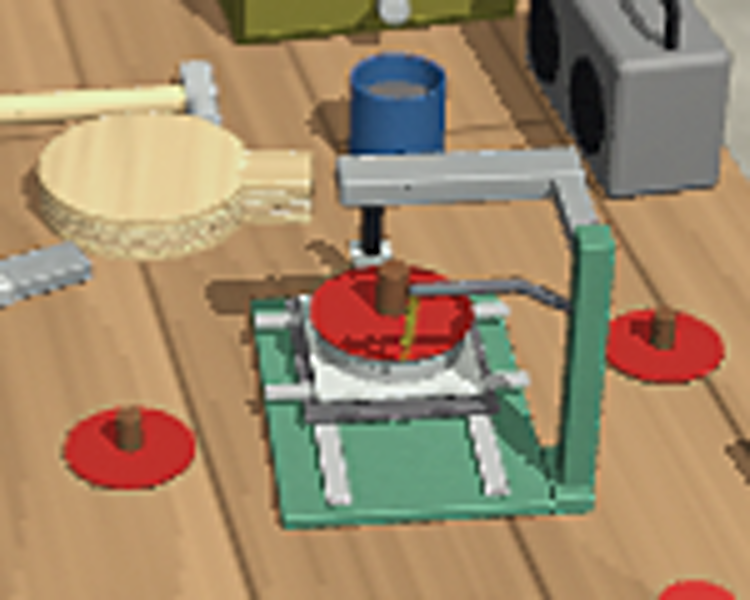

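c1 shows the knob top at about (460,266), the handle top at about (316,256), the boards' circle centred near (130,442), and the plate corners. c2 shows the knob top at about (394,268) and the boards' tail end corners at (313,152) and (311,187).

```bash
cat > m1.py <<'E'
from h import *
np.set_printoptions(precision=4,suppress=True)
d=pickle.load(open("s0.pkl","rb"));T,S=d["top"],d["side"]
t=lambda u,v:((u+.5)/4-.5+130,(v+.5)/4-.5+140)
s=lambda u,v:((u+.5)/5-.5+210,(v+.5)/5-.5+130)
print("knob",tri((T,t(460,266)),(S,s(394,268))))
print("tail",tri((T,t(203,293)),(S,s(311,187))),tri((T,t(142,281)),(S,s(313,152))))
print("pl",[plane(T,t(*p),.012) for p in((340,382),(648,413),(360,165))],[plane(S,s(*p),.012) for p in((283,525),(595,512),(252,300))])
print("handle z.085",plane(T,t(316,256),.085))
def blob(s,lo,hi,box):
    h=cv2.cvtColor(s["image"],cv2.COLOR_RGB2HSV);m=cv2.inRange(h,lo,hi)
    M=np.zeros_like(m);x0,y0,x1,y1=box;M[y0:y1,x0:x1]=m[y0:y1,x0:x1]
    c=max(cv2.findContours(M,0,1)[0],key=cv2.contourArea);return c[:,0,:].astype(float)
# boards top in top view: bright yellow, circle fit on plane for several z
c=blob(T,(18,60,130),(35,255,255),(132,215,192,285))
c=c[(c[:,1]>228)]
def circ(P):
    A=np.c_[2*P,np.ones(len(P))];x=np.linalg.lstsq(A,(P**2).sum(1),rcond=None)[0];return x[:2],np.sqrt(x[2]+x[:2]@x[:2])
for z in(.02,.03,.04):
    P=np.array([plane(T,p,z)[:2] for p in c]);print("boards",z,circ(P))
# lid flange left arc
c=blob(T,(0,150,60),(6,255,255),(222,185,270,232));c=c[c[:,0]<244]
P=np.array([plane(T,p,.064)[:2] for p in c]);print("lid",circ(P),len(c))
E
python3 m1.py
```

```text
knob (array([0.587 , 0.0621, 0.1002]), [0.0012, 0.0012])
tail (array([0.5769, 0.2798, 0.0382]), [0.0008, 0.0008]) (array([0.5892, 0.331 , 0.0388]), [0.0005, 0.0005])
pl [array([0.5031, 0.1674, 0.012 ]), array([ 0.4723, -0.0929,  0.012 ]), array([0.6893, 0.149 , 0.012 ])] [array([ 0.468 , -0.1002,  0.012 ]), array([ 0.6805, -0.133 ,  0.012 ]), array([0.5047, 0.171 , 0.012 ])]
handle z.085 [0.6006 0.1799 0.085 ]
boards 0.02 (array([0.4559, 0.3453]), np.float64(0.08447747811538753))
boards 0.03 (array([0.4553, 0.3434]), np.float64(0.08399234550209062))
boards 0.04 (array([0.4548, 0.3415]), np.float64(0.08350721288879634))
lid (array([0.5853, 0.0786]), np.float64(0.04274169674379654)) 55
```

```bash
cat > plan.py <<'E'
# usage: plan.py gx gy gz lean_deg [yaw_deg]: fractions that bring the GRASP POINT to g with hand leaning
import sys
from h import *
from workcell import ctrl
g=np.array([float(a) for a in sys.argv[1:4]]);lean=np.radians(float(sys.argv[4]));yaw=float(sys.argv[5]) if len(sys.argv)>5 else 0
a=np.radians(yaw);Z=R.from_euler('z',a).as_matrix()
xs=Z@np.array([-.115,-.9934,0]);ys=Z@np.array([.9934,-.115,0])
tz=np.sin(lean)*xs-np.cos(lean)*np.array([0,0,1]);Rt=np.c_[np.cross(ys,tz),ys,tz]
o=ctrl.observe();R0=o["ee_rot"];p=g+.019*tz
sh=R0.T@(p-o["ee_pos"]);rv=R.from_matrix(R0.T@Rt).as_rotvec()
print("t",round(o["t"],2),"TCP",o["ee_pos"].round(4),"grasp",(o["ee_pos"]-.019*R0[:,2]).round(4),"w",round(o["gripper_width"],3),"F",o["ft_force"].round(1),"q",o["joints"].round(2))
print("row",(sh/.3).round(4),(rv/(np.pi/2)).round(4),"mm",(sh*1e3).round(1),"deg",np.degrees(rv).round(1),"rows>=",round(max(np.linalg.norm(sh)/.05,np.degrees(np.linalg.norm(rv))/8.59),1))
E
python3 plan.py .42 -.15 .33 0 -25
```

```text
t 0.1 TCP [ 0.1679 -0.5755  0.2305] grasp [ 0.1679 -0.5756  0.2495] w 1.003 F [ 0.1 -1.2 -0.2] q [-1.29  0.31 -0.05  1.21  0.    1.57]
row [ 1.204  -1.1267 -0.2666] [-9.000e-04 -3.000e-04 -4.682e-01] mm [ 361.2 -338.   -80. ] deg [ -0.1  -0.  -42.1] rows>= 10.0
```

```bash
python3 -m inch '[[[0.6,-0.56,-0.25,0,0,-0.234],[0.6,-0.56,-0.25,0,0,-0.234],[0.6,-0.56,-0.25,0,0,-0.234],[0.6,-0.56,-0.25,0,0,-0.234],[0.6,-0.56,-0.25,0,0,-0.234]]]' 0.7 40; python3 plan.py .44 -.1 .33 0 -20
```

```text
t: 0.6
ee_pos: [0.2905, -0.3685, 0.3044]
ee_rot: [[0.796, 0.606, -0.0], [0.606, -0.796, 0.0], [0.0, -0.0, -1.0]]
ft_force: [1.2, -0.1, -0.3]
gripper_width: 0.699
finger_force: 0.0
t 0.6 TCP [ 0.2905 -0.3685  0.3044] grasp [ 0.2906 -0.3685  0.3234] w 0.699 F [ 1.2 -0.1 -0.3] q [-0.9   0.05 -0.21  1.32  0.    1.59]
row [ 0.9386 -0.4103 -0.0217] [-3.000e-04 -2.000e-04 -2.901e-01] mm [ 281.6 -123.1   -6.5] deg [ -0.   -0.  -26.1] rows>= 6.1
```

```bash
python3 -m inch '[[[0.94,-0.41,-0.02,0,0,-0.29],[0.94,-0.41,-0.02,0,0,-0.29],[0.94,-0.41,-0.02,0,0,-0.29],[0.94,-0.41,-0.02,0,0,-0.29],[0.94,-0.41,-0.02,0,0,-0.29]]]'; python3 plan.py .56 .18 .27 20; python3 plan.py .46 .14 .3 20
```

```text
t: 1.1
ee_pos: [0.4121, -0.1501, 0.309]
ee_rot: [[0.447, 0.894, 0.0], [0.894, -0.447, -0.0], [-0.0, 0.0, -1.0]]
ft_force: [1.4, -0.7, 0.6]
gripper_width: 0.699
finger_force: 0.0
t 1.1 TCP [ 0.4121 -0.1501  0.309 ] grasp [ 0.4121 -0.1501  0.328 ] w 0.699 F [ 1.4 -0.7  0.6] q [-0.35 -0.01 -0.26  1.33 -0.    1.69]
row [ 1.1841 -0.0441  0.1894] [-0.0387 -0.2199 -0.2197] mm [355.2 -13.2  56.8] deg [ -3.5 -19.8 -19.8] rows>= 7.2
t 1.1 TCP [ 0.4121 -0.1501  0.309 ] grasp [ 0.4121 -0.1501  0.328 ] w 0.699 F [ 1.4 -0.7  0.6] q [-0.35 -0.01 -0.26  1.33 -0.    1.69]
row [ 0.9157 -0.2825  0.0894] [-0.0387 -0.2199 -0.2197] mm [274.7 -84.7  26.8] deg [ -3.5 -19.8 -19.8] rows>= 5.8
```

```bash
python3 -m inch '[[[0.91,-0.28,0.06,-0.039,-0.22,-0.22],[0.91,-0.28,0.06,-0.039,-0.22,-0.22],[0.91,-0.28,0.06,-0.039,-0.22,-0.22],[0.91,-0.28,0.06,-0.039,-0.22,-0.22],[0.91,-0.28,0.06,-0.039,-0.22,-0.22]]]'; python3 plan.py .599 .164 .213 40
```

```text
t: 1.6
ee_pos: [0.449, 0.0788, 0.2933]
ee_rot: [[0.103, 0.994, -0.039], [0.933, -0.11, -0.342], [-0.344, -0.001, -0.939]]
ft_force: [0.2, -1.2, -1.1]
gripper_width: 0.701
finger_force: 0.0
t 1.6 TCP [0.449  0.0788 0.2933] grasp [0.4498 0.0853 0.3112] w 0.701 F [ 0.2 -1.2 -1.1] q [ 0.39  0.16 -0.16  1.43 -0.31  2.1 ]
row [0.3871 0.4659 0.1944] [ 0.001  -0.2207  0.0033] mm [116.1 139.8  58.3] deg [  0.1 -19.9   0.3] rows>= 3.8
```

```bash
python3 -m inch '[[[0.387,0.466,0.194,0.001,-0.22,0],[0.387,0.466,0.194,0.001,-0.22,0],[0.387,0.466,0.194,0.001,-0.22,0],[0.387,0.466,0.194,0.001,-0.22,0],[0.387,0.466,0.194,0.001,-0.22,0]]]'; python3 plan.py .587 .0621 .092 40; python3 - <<'E'
from h import *
from workcell import ctrl
s=wrist(ctrl);pickle.dump(s,open("w1.pkl","wb"));cv2.imwrite("pics/w1.png",s["image"][:,:,::-1]);print(s["eye"],proj(s,[.587,.0621,.1]))
E
```

```text
t: 2.1
ee_pos: [0.5998, 0.1496, 0.1904]
ee_rot: [[0.081, 0.993, -0.081], [0.76, -0.114, -0.64], [-0.645, -0.01, -0.764]]
ft_force: [-0.8, -0.5, -0.9]
gripper_width: 0.7
finger_force: 0.0
t 2.1 TCP [0.5998 0.1496 0.1904] grasp [0.6013 0.1617 0.2049] w 0.7 F [-0.8 -0.5 -0.9] q [ 0.52  0.74  0.32  1.63 -0.54  2.34]
row [-0.0135 -0.0054  0.5039] [-0.0045  0.0015  0.0044] mm [ -4.1  -1.6 151.2] deg [-0.4  0.1  0.4] rows>= 3.0
[0.6176923  0.29182609 0.25587088] [279.18886812 218.29117169]
```

View pics/w1.png

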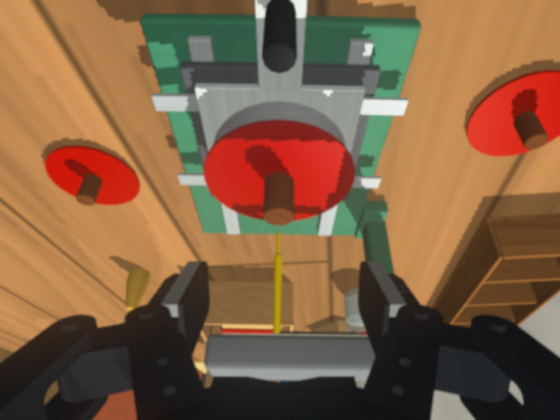

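The wrist view shows the knob top at (279,215), against a predicted (279,218), so the measurements agree. The handle top is at (280,52) and the pointer tip at about (278,235).

```bash
python3 - <<'E'
from h import *
np.set_printoptions(precision=4,suppress=True)
d=pickle.load(open("s0.pkl","rb"));w=pickle.load(open("w1.pkl","rb"))
t=lambda u,v:((u+.5)/4-.5+130,(v+.5)/4-.5+140)
print("knob",tri((d["top"],t(460,266)),(w,(279,214))),"handle",tri((d["top"],t(316,256)),(w,(280,50))),"h.085",plane(w,(280,50),.085))
print("tip.068",plane(w,(278,235),.068),plane(w,(279,214),.1))
E
python3 -m inch '[[[-0.013,-0.005,0.12,0,0,0],[-0.013,-0.005,0.24,0,0,0],[-0.013,-0.005,0.36,0,0,0],[-0.013,-0.005,0.38,0,0,0],[-0.013,-0.005,0.38,0,0,0]]]' 0.7; python3 plan.py .587 .0621 .092 40
```

```text
knob (array([0.5878, 0.0622, 0.0965]), [0.001, 0.001]) handle (array([0.6019, 0.1809, 0.0751]), [0.0002, 0.0002]) h.085 [0.6025 0.1871 0.085 ]
tip.068 [ 0.5761 -0.0133  0.068 ] [0.5875 0.0677 0.1   ]
t: 2.65
ee_pos: [0.5878, 0.0716, 0.116]
ee_rot: [[0.089, 0.993, -0.076], [0.763, -0.117, -0.636], [-0.64, -0.001, -0.768]]
ft_force: [-0.2, -0.3, 0.8]
gripper_width: 0.703
finger_force: 0.0
t 2.65 TCP [0.5878 0.0716 0.116 ] grasp [0.5892 0.0837 0.1306] w 0.703 F [-0.2 -0.3  0.8] q [ 0.43  0.68  0.05  1.35 -0.58  2.24]
row [0.0266 0.0013 0.1453] [-0.0013 -0.0021 -0.0004] mm [ 8.   0.4 43.6] deg [-0.1 -0.2 -0. ] rows>= 0.9
```

```bash
python3 -m inch '[[[0.02,0.001,0,0,0,0],[0.02,0.001,0,0,0,0]]]' ; python3 plan.py .587 .063 .092 40
```

```text
t: 2.85
ee_pos: [0.5905, 0.079, 0.1122]
ee_rot: [[0.088, 0.993, -0.072], [0.764, -0.114, -0.635], [-0.639, 0.001, -0.769]]
ft_force: [-0.1, 0.6, -0.3]
gripper_width: 0.7
finger_force: 0.0
t 2.85 TCP [0.5905 0.079  0.1122] grasp [0.5918 0.0911 0.1268] w 0.7 F [-0.1  0.6 -0.3] q [ 0.44  0.69  0.06  1.35 -0.57  2.25]
row [ 0.0008 -0.0056  0.1499] [ 0.001  -0.0033 -0.    ] mm [ 0.2 -1.7 45. ] deg [ 0.1 -0.3 -0. ] rows>= 0.9
```

```bash
python3 -m inch '[[[0.001,-0.005,0.05,0,-0.002,0],[0.001,-0.005,0.1,0,-0.002,0],[0.001,-0.005,0.135,0,-0.002,0],[0.001,-0.005,0.148,0,-0.002,0],[0.001,-0.005,0.148,0,-0.002,0]]]' ; python3 plan.py .587 .063 .092 40
```

```text
t: 3.35
ee_pos: [0.5847, 0.0495, 0.0768]
ee_rot: [[0.088, 0.993, -0.075], [0.761, -0.115, -0.638], [-0.643, -0.001, -0.766]]
ft_force: [0.7, 0.0, 0.4]
gripper_width: 0.697
finger_force: 0.0
t 3.35 TCP [0.5847 0.0495 0.0768] grasp [0.5861 0.0617 0.0913] w 0.697 F [0.7 0.  0.4] q [ 0.4   0.69 -0.03  1.25 -0.59  2.21]
row [ 0.0022  0.0024 -0.0047] [-0.0007 -0.0001  0.0004] mm [ 0.7  0.7 -1.4] deg [-0.1 -0.   0. ] rows>= 0.0
```

Close the gripper on the knob.

```bash
python3 -m inch '[[[0,0,0,0,0,0],[0,0,0,0,0,0],[0,0,0,0,0,0],[0,0,0,0,0,0],[0,0,0,0,0,0]]]' 0 60;python3 -m inch '[[[0,0,0,0,0,0],[0,0,0,0,0,0],[0,0,0,0,0,0]]]'; python3 plan.py .587 .063 .106 40
```

```text
t: 3.85
ee_pos: [0.5851, 0.0497, 0.0774]
ee_rot: [[0.088, 0.993, -0.074], [0.761, -0.115, -0.638], [-0.643, -0.0, -0.766]]
ft_force: [-1.1, 1.2, 5.0]
gripper_width: 0.262
finger_force: 58.7
t: 4.15
ee_pos: [0.5851, 0.0495, 0.0774]
ee_rot: [[0.088, 0.993, -0.074], [0.761, -0.115, -0.638], [-0.643, -0.0, -0.766]]
ft_force: [-0.0, 2.3, 6.2]
gripper_width: 0.263
finger_force: 58.8
t 4.15 TCP [0.5851 0.0495 0.0774] grasp [0.5865 0.0617 0.0919] w 0.263 F [-0.   2.3  6.2] q [ 0.4   0.69 -0.03  1.25 -0.59  2.21]
row [-0.0266  0.0012 -0.0389] [-0.     -0.0001  0.0001] mm [ -8.    0.4 -11.7] deg [-0. -0.  0.] rows>= 0.3
```

```bash
python3 -m inch '[[[-0.01,0,-0.012,0,0,0],[-0.02,0,-0.024,0,0,0],[-0.03,0,-0.036,0,0,0],[-0.036,0,-0.043,0,0,0],[-0.036,0,-0.043,0,0,0]]]'; python3 plan.py .594 .123 .142 40
```

```text
t: 4.65
ee_pos: [0.585, 0.0496, 0.0939]
ee_rot: [[0.088, 0.993, -0.074], [0.761, -0.115, -0.638], [-0.642, -0.0, -0.766]]
ft_force: [-0.1, 0.2, -1.2]
gripper_width: 0.26
finger_force: 58.8
t 4.65 TCP [0.585  0.0496 0.0939] grasp [0.5864 0.0617 0.1085] w 0.26 F [-0.1  0.2 -1.2] q [ 0.4   0.67 -0.01  1.28 -0.59  2.21]
row [ 0.0861  0.0016 -0.2179] [-0.0004 -0.0004 -0.    ] mm [ 25.8   0.5 -65.4] deg [-0. -0. -0.] rows>= 1.4
```

```bash
python3 -m inch '[[[0.02,0,-0.05,0,0,0],[0.05,0,-0.12,0,0,0],[0.08,0,-0.19,0,0,0],[0.086,0,-0.22,0,0,0],[0.086,0,-0.22,0,0,0]]]'; python3 plan.py .455 .342 .125 40;python3 plan.py .455 .342 .125 40 25; python3 - <<'E'
from workcell import ctrl
import cv2,pickle
from h import *
d={n:ctrl.snapshot(n) for n in("top","side")};pickle.dump(d,open("s1.pkl","wb"))
a=cv2.resize(d["top"]["image"][170:250,200:305],None,fx=3.8,fy=3.8,interpolation=cv2.INTER_CUBIC)
b=cv2.resize(d["side"]["image"][150:240,250:335],None,fx=4.7,fy=4.7,interpolation=cv2.INTER_CUBIC)
h=min(len(a),len(b));cv2.imwrite("pics/c3.png",np.hstack([a[:h],b[:h]])[:,:,::-1]);print(a.shape,b.shape)
E
```

```text
t: 5.15
ee_pos: [0.5925, 0.1123, 0.1279]
ee_rot: [[0.087, 0.994, -0.073], [0.762, -0.114, -0.638], [-0.642, 0.0, -0.767]]
ft_force: [0.5, 0.2, -2.9]
gripper_width: 0.257
finger_force: 59.0
t 5.15 TCP [0.5925 0.1123 0.1279] grasp [0.5939 0.1244 0.1425] w 0.257 F [ 0.5  0.2 -2.9] q [ 0.48  0.71  0.14  1.44 -0.56  2.3 ]
row [ 0.5494 -0.5427 -0.3843] [ 0.0005 -0.0006  0.0006] mm [ 164.8 -162.8 -115.3] deg [ 0.  -0.1  0.1] rows>= 5.2
t 5.15 TCP [0.5925 0.1123 0.1279] grasp [0.5939 0.1244 0.1425] w 0.257 F [ 0.5  0.2 -2.9] q [ 0.48  0.71  0.14  1.44 -0.56  2.3 ]
row [ 0.5523 -0.5255 -0.3867] [-0.1779 -0.0006 -0.2123] mm [ 165.7 -157.6 -116. ] deg [-16.   -0.1 -19.1] rows>= 5.1
(304, 399, 3) (423, 400, 3)
```

View pics/c3.png

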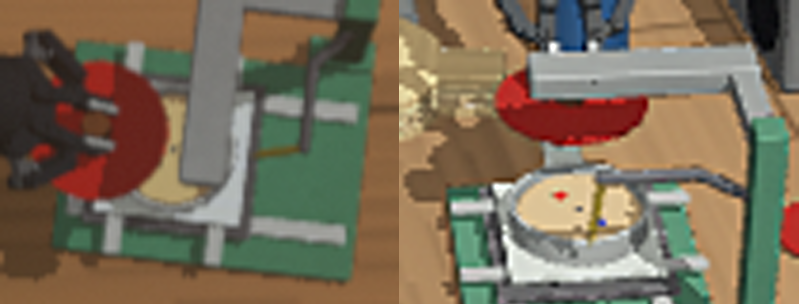

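c3 shows the pan clear of the lid. In the side crop the red dot is at (560,195) and the blue dot at (602,222). Now I'll carry the lid to the boards.

```bash
python3 -m inch '[[[0.06,-0.06,-0.05,0,0,0],[0.16,-0.17,-0.135,0,0,0],[0.26,-0.28,-0.22,0,0,0],[0.36,-0.39,-0.305,0,0,0],[0.45,-0.48,-0.375,0,0,0]]]';python3 -m inch '[[[0.04,-0.04,-0.035,0,0,0],[0.063,-0.063,-0.053,0,0,0],[0.063,-0.063,-0.053,0,0,0],[0.063,-0.063,-0.053,0,0,0]]]'; python3 plan.py .455 .342 .085 40
```

```text
t: 5.75
ee_pos: [0.468, 0.3026, 0.1269]
ee_rot: [[0.088, 0.993, -0.076], [0.761, -0.116, -0.639], [-0.643, -0.001, -0.766]]
ft_force: [0.4, 1.3, -2.6]
gripper_width: 0.261
finger_force: 59.0
t: 6.15
ee_pos: [0.4541, 0.3276, 0.1272]
ee_rot: [[0.089, 0.993, -0.075], [0.76, -0.116, -0.639], [-0.643, -0.001, -0.766]]
ft_force: [0.1, 0.0, -3.3]
gripper_width: 0.255
finger_force: 59.1
t 6.15 TCP [0.4541 0.3276 0.1272] grasp [0.4555 0.3397 0.1417] w 0.255 F [ 0.1  0.  -3.3] q [ 0.84  0.81  0.28  1.65 -0.38  2.65]
row [ 0.1272 -0.0025  0.14  ] [-0.0009  0.0004 -0.0004] mm [38.2 -0.7 42. ] deg [-0.1  0.  -0. ] rows>= 1.1
```

```bash
python3 -m inch '[[[0.04,0,0.044,0,0,0],[0.08,0,0.088,0,0,0],[0.115,-0.001,0.127,0,0,0],[0.127,-0.002,0.14,0,0,0],[0.127,-0.002,0.14,0,0,0]]]'; python3 plan.py .455 .342 .075 40; python3 - <<'E'
from workcell import ctrl
from h import *
d={n:ctrl.snapshot(n) for n in("top","side")};pickle.dump(d,open("s2.pkl","wb"))
a=cv2.resize(d["top"]["image"][200:290,120:215],None,fx=4,fy=4,interpolation=cv2.INTER_CUBIC)
b=cv2.resize(d["side"]["image"][130:210,200:300],None,fx=4,fy=4,interpolation=cv2.INTER_CUBIC)
h=min(len(a),len(b));cv2.imwrite("pics/c4.png",np.hstack([a[:h],b[:h]])[:,:,::-1]);print(a.shape,b.shape)
E
```

```text
t: 6.65
ee_pos: [0.4522, 0.3304, 0.069]
ee_rot: [[0.086, 0.993, -0.077], [0.76, -0.115, -0.64], [-0.645, -0.003, -0.765]]
ft_force: [0.8, 0.5, -1.7]
gripper_width: 0.264
finger_force: 59.1
t 6.65 TCP [0.4522 0.3304 0.069 ] grasp [0.4537 0.3426 0.0835] w 0.264 F [ 0.8  0.5 -1.7] q [ 0.85  0.86  0.24  1.56 -0.37  2.65]
row [0.0173 0.0049 0.0226] [-0.0016  0.0015  0.0009] mm [5.2 1.5 6.8] deg [-0.1  0.1  0.1] rows>= 0.2
(360, 380, 3) (320, 400, 3)
```

View pics/c4.png

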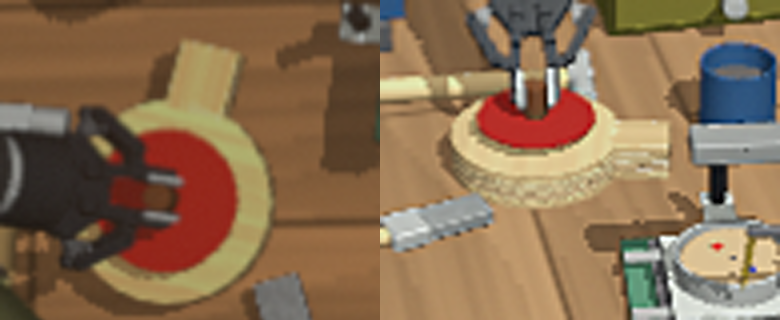

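c4 shows the lid centred over the round part to within about 2 mm: in the top crop the lid is at (167,201) and the boards at (171,200). I'll lower it slowly.

```bash
python3 -m inch '[[[0.004,0.003,0.005,0,0,0],[0.007,0.003,0.009,0,0,0],[0.009,0.003,0.0115,0,0,0],[0.011,0.003,0.0135,0,0,0],[0.011,0.003,0.0135,0,0,0]]]'; for i in 1; do python3 -m inch '[[[0.001,0,0.0013,0,0,0],[0.0021,0,0.0026,0,0,0],[0.0021,0,0.0026,0,0,0]]]'; done;  python3 plan.py .455 .342 .075 40
```

```text
t: 7.25
ee_pos: [0.4537, 0.3312, 0.0653]
ee_rot: [[0.088, 0.993, -0.075], [0.761, -0.115, -0.638], [-0.643, -0.001, -0.766]]
ft_force: [-0.5, 0.2, -2.1]
gripper_width: 0.263
finger_force: 59.1
t: 7.55
ee_pos: [0.4537, 0.3311, 0.0643]
ee_rot: [[0.088, 0.993, -0.075], [0.761, -0.115, -0.638], [-0.643, -0.001, -0.766]]
ft_force: [0.0, -0.2, -2.9]
gripper_width: 0.262
finger_force: 59.1
t 7.55 TCP [0.4537 0.3311 0.0643] grasp [0.4551 0.3433 0.0788] w 0.262 F [ 0.  -0.2 -2.9] q [ 0.85  0.86  0.24  1.55 -0.37  2.65]
row [0.0049 0.0003 0.0124] [-0.0006 -0.0001  0.0003] mm [1.5 0.1 3.7] deg [-0.1 -0.   0. ] rows>= 0.1
```

```bash
for i in 1 ; do python3 -m inch '[[[0.001,0,0.0013,0,0,0],[0.0021,0,0.0026,0,0,0],[0.0021,0,0.0026,0,0,0]]]'|grep -E "pos|ft"; python3 -m inch '[[[0.001,0,0.0013,0,0,0],[0.0021,0,0.0026,0,0,0],[0.0021,0,0.0026,0,0,0]]]'|grep -E "pos|ft"; done
```

```text
ee_pos: [0.4536, 0.3311, 0.0632]
ft_force: [0.7, 0.6, -2.3]
ee_pos: [0.4536, 0.3311, 0.0622]
ft_force: [-0.5, 0.0, -2.0]
```

```bash
python3 -m inch '[[[0.0005,0,0.0007,0,0,0],[0.001,0,0.0013,0,0,0],[0.001,0,0.0013,0,0,0]]]'|grep -E "pos|ft"; python3 -m inch '[[[0.0005,0,0.0007,0,0,0],[0.001,0,0.0013,0,0,0],[0.001,0,0.0013,0,0,0]]]'|grep -E "pos|ft"
```

```text
ee_pos: [0.4537, 0.3311, 0.0618]
ft_force: [0.4, -0.6, -3.0]
ee_pos: [0.4537, 0.3311, 0.0613]
ft_force: [0.5, -0.1, -3.4]
```

```bash
python3 -m inch '[[[0.0005,0,0.0007,0,0,0],[0.001,0,0.0013,0,0,0],[0.001,0,0.0013,0,0,0]]]'|grep -E "pos|ft"; python3 -m inch '[[[0.0005,0,0.0007,0,0,0],[0.001,0,0.0013,0,0,0],[0.001,0,0.0013,0,0,0]]]'|grep -E "pos|ft"
```

```text
ee_pos: [0.4537, 0.3311, 0.0608]
ft_force: [-0.4, -0.2, -3.5]
ee_pos: [0.4537, 0.331, 0.0604]
ft_force: [-0.7, -0.1, -1.7]
```

```bash
python3 -m inch '[[[0.0005,0,0.0007,0,0,0],[0.001,0,0.0013,0,0,0],[0.001,0,0.0013,0,0,0]]]'|grep -E "pos|ft"
```

```text
ee_pos: [0.4537, 0.331, 0.0604]
ft_force: [-1.8, -0.2, 3.5]
```

The lid has touched down with about 6 N of contact force. Now I'll release it.

```bash
python3 -m inch '[[[0,0,0,0,0,0],[0,0,0,0,0,0],[0,0,0,0,0,0],[0,0,0,0,0,0],[0,0,0,0,0,0]]]' 0.6;python3 -m inch '[[[0,0,-0.03,0,0,0],[0,0,-0.09,0,0,0],[0,0,-0.2,0,0,0],[0,0,-0.33,0,0,0],[0,0,-0.4,0,0,0]]]';python3 -m inch '[[[0,0,0,0,0,0],[0,0,0,0,0,0]]]'|grep ft; python3 plan.py .613 .23 .2 40; python3 - <<'E'
from workcell import ctrl
from h import *
d={n:ctrl.snapshot(n) for n in("top","side")};pickle.dump(d,open("s3.pkl","wb"))
a=cv2.resize(d["top"]["image"][170:290,120:300],None,fx=4.2,fy=4.2,interpolation=cv2.INTER_CUBIC)
b=cv2.resize(d["side"]["image"][130:230,220:340],None,fx=5,fy=5,interpolation=cv2.INTER_CUBIC)
cv2.imwrite("pics/c5.png",b[:,:,::-1]);cv2.imwrite("pics/c5t.png",a[:,:,::-1])
E
```

```text
t: 10.15
ee_pos: [0.4537, 0.331, 0.0598]
ee_rot: [[0.088, 0.993, -0.075], [0.761, -0.115, -0.638], [-0.643, -0.001, -0.766]]
ft_force: [0.4, -1.0, -0.0]
gripper_width: 0.606
finger_force: 0.0
t: 10.65
ee_pos: [0.4629, 0.4097, 0.1546]
ee_rot: [[0.088, 0.993, -0.073], [0.763, -0.114, -0.636], [-0.641, 0.001, -0.768]]
ft_force: [0.2, 1.0, 0.6]
gripper_width: 0.598
finger_force: 0.0
ft_force: [-0.3, -1.3, 0.4]
t 10.85 TCP [0.4627 0.4079 0.1514] grasp [0.4641 0.4201 0.1659] w 0.601 F [-0.3 -1.3  0.4] q [ 0.9   0.95  0.61  1.85 -0.34  2.7 ]
row [-0.5119  0.5658  0.2802] [-0.0003 -0.0005  0.0003] mm [-153.6  169.7   84.1] deg [-0. -0.  0.] rows>= 4.9
```

View pics/c5.png

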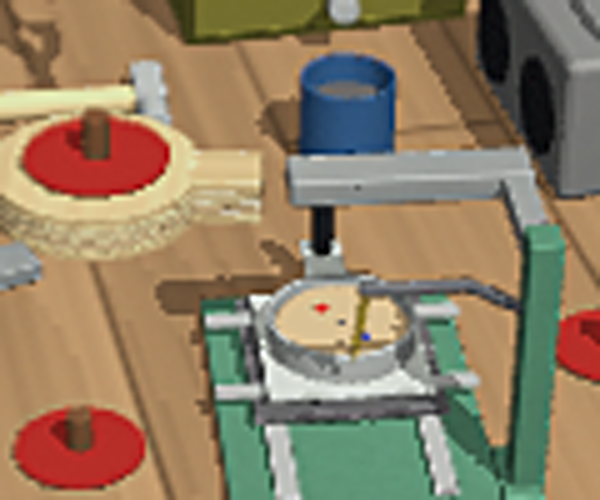

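The lid stands on the boards with its knob up. In c5 the red dot is at (320,308), the blue dot at (365,337), and the tip at about (357,352).

```bash
cat > dots.py <<'E'
from h import *
np.set_printoptions(precision=4,suppress=True)
def cen(img,kind,box):
    x0,y0,x1,y1=box;c=img[y0:y1,x0:x1].astype(int);r,g,b=c[...,0],c[...,1],c[...,2]
    w=np.clip({"r":r-2*np.maximum(g,b)*.8,"b":b-np.maximum(r,g*.9)*1.0,"y":np.minimum(r,g)-2.2*b}[kind],0,None).astype(float)
    w[w<.35*w.max()]=0
    n,l,st,ce=cv2.connectedComponentsWithStats((w>0).astype(np.uint8));i=1+st[1:,4].argmax();w=w*(l==i)
    Y,X=np.mgrid[y0:y1,x0:x1];return (X*w).sum()/w.sum(),(Y*w).sum()/w.sum(),st[i,4],w.max()
E
python3 - <<'E'
from dots import *
d=pickle.load(open("s3.pkl","rb"));S=d["side"]
s=lambda u,v:((u+.5)/5-.5+220,(v+.5)/5-.5+130)
xs=np.array([-.115,-.9934]);ys=np.array([.9934,-.115]);o=np.array([.587,.0625])
box=(274,186,304,205)
for k in "rb":
    c=cen(S["image"],k,box);p=plane(S,c[:2],.052);print(k,c,p,"stage",(p[:2]-o)@xs,(p[:2]-o)@ys)
p=plane(S,s(357,353),.068);print("tip",p,(p[:2]-o)@xs,(p[:2]-o)@ys)
print("tip nominal px",proj(S,[*(o+.072*xs),.068]),s(357,353))
E
```

```text
r (np.float64(283.86267605633805), np.float64(191.0), np.int32(3), np.float64(200.6)) [0.5761 0.0857 0.052 ] stage -0.02177640954920967 -0.013514283232134088
b (np.float64(292.7033073929961), np.float64(197.0), np.int32(2), np.float64(144.6)) [0.5979 0.0415 0.052 ] stage 0.0195741953902966 0.013220710812739624
tip [0.5804 0.0016 0.068 ] 0.06120410351133159 0.00047804179702274106
tip nominal px [291.3046 201.9718] (291.0, 200.2)
```

```bash
python3 -m inch '[[[-0.1,0.11,0.055,0,0,0],[-0.2,0.22,0.11,0,0,0],[-0.3,0.33,0.165,0,0,0],[-0.4,0.45,0.22,0,0,0],[-0.512,0.566,0.28,0,0,0]]]' >/dev/null;python3 -m inch '[[[0,0,0,0,0,0],[0,0,0,0,0,0],[0,0,0,0,0,0]]]'; python3 plan.py .601 .181 .075 40; python3 - <<'E'
from h import *
from workcell import ctrl
s=wrist(ctrl);pickle.dump(s,open("w2.pkl","wb"));cv2.imwrite("pics/w2.png",s["image"][:,:,::-1])
E
```

```text
t: 11.75
ee_pos: [0.6097, 0.2189, 0.1849]
ee_rot: [[0.087, 0.993, -0.076], [0.761, -0.115, -0.639], [-0.643, -0.003, -0.766]]
ft_force: [-0.1, 0.1, -0.7]
gripper_width: 0.599
finger_force: 0.0
t 11.75 TCP [0.6097 0.2189 0.1849] grasp [0.6111 0.2311 0.1995] w 0.599 F [-0.1  0.1 -0.7] q [ 0.6   0.85  0.51  1.74 -0.51  2.41]
row [ 0.137  -0.013   0.4269] [-0.0014  0.0003  0.001 ] mm [ 41.1  -3.9 128.1] deg [-0.1  0.   0.1] rows>= 2.7
```

View pics/w2.png

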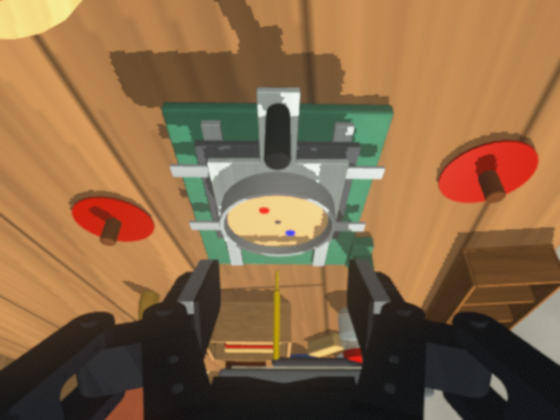

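The wrist view shows the red dot at (264,211), the blue dot at (290,233), the tip at about (277,272) and the handle top at about (277,156).

```bash
cat > m2.py <<'E'
from dots import *
xs=np.array([-.115,-.9934]);ys=np.array([.9934,-.115]);o=np.array([.587,.0625])
st=lambda p:np.round([(p[:2]-o)@xs*1e3,(p[:2]-o)@ys*1e3,p[2]*1e3],1)
E
python3 - <<'E'
from m2 import *
d=pickle.load(open("s3.pkl","rb"));S=d["side"];d0=pickle.load(open("s0.pkl","rb"))
w=pickle.load(open("w2.pkl","rb"))
for k,sp in(("r",(283.86,191)),("b",(292.7,197))):
    c=cen(w["image"],k,(225,190,330,250));print(k,c,st(plane(w,c[:2],.052)),[st(x) if i==0 else x for i,x in enumerate(tri((w,c[:2]),(S,sp)))])
im=w["image"].astype(int);y=(np.minimum(im[...,0],im[...,1])-2.2*im[...,2])
for r in range(264,285): print(r,im[r,274:281].tolist() if r%2==0 else "")
print("handle",st(plane(w,(277,156),.085)))
t=lambda u,v:((u+.5)/4-.5+130,(v+.5)/4-.5+140)
x,e=tri((w,(277,156)),(d0["top"],t(316,256)));print(st(x),x,e)
print("tip.068",st(plane(w,(277.5,271),.068)))
E
```

```text
r (np.float64(263.7246311842856), np.float64(210.110400195615), np.int32(39), np.float64(166.6)) [-20.4 -12.4  52. ] [array([-21.1, -13. ,  52.4]), [0.0006, 0.0006]]
b (np.float64(289.92129417163835), np.float64(232.73106929784305), np.int32(37), np.float64(161.0)) [18.5 12.1 52. ] [array([19.2, 12.7, 51.7]), [0.0006, 0.0006]]
264 [[156, 141, 96], [155, 140, 95], [155, 142, 98], [153, 140, 97], [153, 141, 97], [149, 141, 97], [145, 139, 97]]
265 
266 [[186, 136, 85], [185, 136, 85], [182, 134, 83], [181, 132, 82], [179, 131, 84], [179, 131, 83], [178, 132, 83]]
267 
268 [[187, 136, 84], [186, 134, 84], [183, 133, 82], [181, 132, 81], [181, 132, 83], [179, 131, 81], [181, 132, 82]]
269 
270 [[185, 135, 81], [178, 132, 75], [172, 131, 66], [170, 132, 61], [174, 131, 70], [178, 131, 79], [180, 131, 80]]
271 
272 [[181, 133, 77], [174, 134, 62], [174, 142, 44], [179, 147, 39], [181, 144, 56], [180, 135, 72], [180, 131, 80]]
273 
274 [[177, 130, 75], [168, 132, 58], [173, 142, 39], [181, 149, 38], [181, 144, 55], [181, 137, 72], [181, 131, 79]]
275 
276 [[176, 131, 74], [167, 130, 55], [171, 141, 36], [180, 149, 34], [183, 148, 54], [183, 138, 73], [182, 132, 80]]
277 
278 [[175, 131, 72], [168, 132, 54], [174, 144, 34], [184, 155, 34], [189, 156, 54], [185, 141, 71], [183, 134, 80]]
279 
280 [[176, 132, 73], [168, 132, 53], [173, 142, 34], [182, 151, 37], [186, 148, 56], [185, 138, 73], [183, 134, 80]]
281 
282 [[173, 128, 69], [169, 132, 54], [174, 142, 36], [180, 147, 37], [181, 141, 57], [185, 137, 75], [183, 133, 80]]
283 
284 [[169, 126, 68], [165, 130, 51], [172, 141, 32], [180, 146, 38], [179, 140, 55], [180, 133, 73], [179, 129, 78]]
handle [-126.3    1.4   85. ]
[-119.     1.1   78. ] [0.6018 0.1805 0.078 ] [0.0002, 0.0002]
tip.068 [71.7 -0.8 68. ]
```

```bash
python3 -m inch '[[[0.06,-0.005,0.1,0,0,0],[0.137,-0.01,0.2,0,0,0],[0.137,-0.01,0.27,0,0,0],[0.137,-0.01,0.27,0,0,0],[0.137,-0.01,0.27,0,0,0]]]' 0.6; python3 plan.py .602 .181 .074 40
```

```text
t: 12.3
ee_pos: [0.6046, 0.1997, 0.0976]
ee_rot: [[0.086, 0.994, -0.074], [0.761, -0.114, -0.639], [-0.643, -0.002, -0.766]]
ft_force: [0.3, 0.0, 0.3]
gripper_width: 0.597
finger_force: 0.0
t 12.3 TCP [0.6046 0.1997 0.0976] grasp [0.606  0.2119 0.1121] w 0.597 F [0.3 0.  0.3] q [ 0.58  0.86  0.33  1.54 -0.52  2.4 ]
row [ 0.0023 -0.0013  0.1641] [-0.0003  0.0003  0.0013] mm [ 0.7 -0.4 49.2] deg [-0.   0.   0.1] rows>= 1.0
```

```bash
python3 -m inch '[[[0.002,-0.001,0.05,0,0,0],[0.002,-0.001,0.1,0,0,0],[0.002,-0.001,0.145,0,0,0],[0.002,-0.001,0.164,0,0,0],[0.002,-0.001,0.164,0,0,0]]]'|grep -E "pos|ft"; python3 -m inch '[[[0,0,0,0,0,0],[0,0,0,0,0,0],[0,0,0,0,0,0],[0,0,0,0,0,0],[0,0,0,0,0,0]]]' 0 60; python3 plan.py .602 .181 .074 40; python3 - <<'E'
from m2 import *
from workcell import ctrl
s=wrist(ctrl);pickle.dump(s,open("w3.pkl","wb"));cv2.imwrite("pics/w3.png",s["image"][:,:,::-1])
S=ctrl.snapshot("side");pickle.dump(S,open("sd3.pkl","wb"))
for k in "rb":
    c=cen(s["image"],k,(180,120,380,330));print(k,c,st(plane(s,c[:2],.052)))
    c=cen(S["image"],k,(264,180,310,210));print(k,c,st(plane(S,c[:2],.052)))
E
```

```text
ee_pos: [0.6015, 0.1684, 0.0599]
ft_force: [0.2, 0.1, 0.3]
t: 13.3
ee_pos: [0.6016, 0.1682, 0.06]
ee_rot: [[0.088, 0.993, -0.074], [0.761, -0.115, -0.638], [-0.642, -0.0, -0.766]]
ft_force: [-0.5, 1.9, 6.2]
gripper_width: 0.189
finger_force: 58.4
t 13.3 TCP [0.6016 0.1682 0.06  ] grasp [0.603  0.1803 0.0746] w 0.189 F [-0.5  1.9  6.2] q [ 0.54  0.85  0.22  1.42 -0.53  2.36]
row [ 0.0027 -0.0037  0.0002] [ 0.0001 -0.0003  0.0002] mm [ 0.8 -1.1  0.1] deg [ 0. -0.  0.] rows>= 0.0Traceback (most recent call last):
  File "<stdin>", line 6, in <module>
  File "dots.py", line 7, in cen
    n,l,st,ce=cv2.connectedComponentsWithStats((w>0).astype(np.uint8));i=1+st[1:,4].argmax();w=w*(l==i)
                                                                           ~~~~~~~~~~~~~~~^^
ValueError: attempt to get argmax of an empty sequence
```

View pics/w3.png

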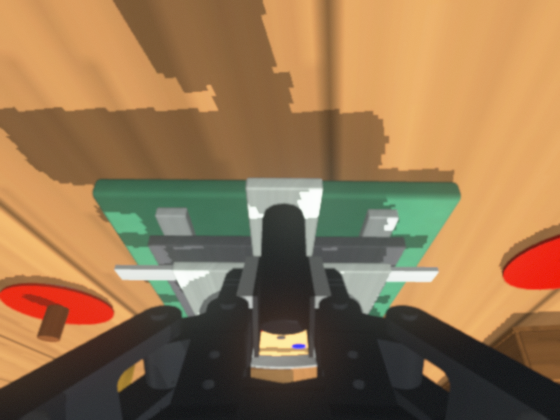

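The wrist view shows the fingers gripping the post at about (283,250). Now I'll slide the carrier.

```bash
python3 -m inch '[[[-0.025,0.004,0.021,0,0,0],[-0.055,0.009,0.046,0,0,0],[-0.085,0.014,0.071,0,0,0],[-0.115,0.019,0.096,0,0,0],[-0.145,0.024,0.121,0,0,0]]]'|grep -E "t:|ft|width"; python3 -m inch '[[[-0.03,0.005,0.025,0,0,0],[-0.055,0.009,0.046,0,0,0],[-0.075,0.012,0.063,0,0,0],[-0.08,0.013,0.067,0,0,0],[-0.08,0.013,0.067,0,0,0]]]'; cat > look.py <<'E'
from m2 import *
from workcell import ctrl
tip=np.array([71.7,-.8])
ob=ctrl.observe();g=ob["ee_pos"]-.019*ob["ee_rot"][:,2]
print("t",ob["t"],"grasp",st(g),"F",ob["ft_force"].round(1),"w",ob["gripper_width"])
for n in("side","top","side","top"):
    S=ctrl.snapshot(n)
    for k in "rb":
        best=None
        u=proj(S,[*(o+(tip[0]+(0 if k=="r" else 39 if RED else 0))*1e-3*xs),.052]) if 0 else proj(S,[*(o+.072*xs),.052])
        x,y=int(u[0]),int(u[1])
        try:
            c=cen(S["image"],k,(x-18,y-14,x+18,y+14));p=st(plane(S,c[:2],.052));print(n,k,np.round(c,2),p,"off tip",p[:2]-tip)
        except ValueError: print(n,k,"none")
    pickle.dump(S,open(f"last_{n}.pkl","wb"))
E
python3 look.py
```

```text
t: 13.9
ee_rot: [[0.088, 0.993, -0.074], [0.761, -0.115, -0.638], [-0.642, -0.0, -0.766]]
ft_force: [-0.5, 2.3, 5.3]
gripper_width: 0.189
t: 14.4
ee_pos: [0.6022, 0.0784, 0.06]
ee_rot: [[0.088, 0.993, -0.075], [0.76, -0.115, -0.639], [-0.643, -0.001, -0.765]]
ft_force: [-0.6, -2.4, 6.4]
gripper_width: 0.191
finger_force: 58.8
t 14.4 grasp [-29.7  13.3  74.5] F [-0.6 -2.4  6.4] w 0.1913437503051679
side r [290.69 205.     2.   202.6 ] [67.9 -1.1 52. ] off tip [-3.8 -0.3]
side b [299.46 211.2    3.   218.1 ] [107.6  24.1  52. ] off tip [35.9 24.9]
top r [265.8 210.6   3.   68.2] [70.  -0.2 52. ] off tip [-1.7  0.6]
top b [278.   204.45   2.    94.  ] [108.4  24.4  52. ] off tip [36.7 25.2]
side r [290.69 205.     2.   202.6 ] [67.9 -1.1 52. ] off tip [-3.8 -0.3]
side b [299.46 211.21   3.   218.1 ] [107.6  24.1  52. ] off tip [35.9 24.9]
top r [265.82 210.6    3.    69.2 ] [70.  -0.2 52. ] off tip [-1.7  0.6]
top b [278.   204.44   2.   100.  ] [108.4  24.4  52. ] off tip [36.7 25.2]
```

```bash
python3 -m inch '[[[-0.003,0.0015,0.0025,0,0,0],[-0.0061,0.0027,0.0051,0,0,0],[-0.0061,0.0027,0.0051,0,0,0]]]'|grep ft; cat > fine.py <<'E'
from m2 import *
from workcell import ctrl
ob=ctrl.observe();g=ob["ee_pos"]-.019*ob["ee_rot"][:,2]
print("t",ob["t"],"travel",(st(g)-st(np.array([.603,.1803,.0746])))[:2],"w",ob["gripper_width"])
def yellow_end(S,n):
    # pointer pixels: fit line, tip = end nearest nominal
    u=proj(S,[*(o+.072*xs),.068]);up=proj(S,[*(o+.092*xs),.068+.02*87/40]);print(n,"nominal tip px",u,"toward",up)
    x,y=int(u[0]),int(u[1])
    im=S["image"].astype(int);return im[y-8:y+9,x-8:x+9],(x-8,y-8)
for n in("side","top"):
    S=ctrl.snapshot(n);c,off=yellow_end(S,n)
    print(off)
    for r in c: print(" ".join("%02x%02x%02x"%tuple(p) for p in r))
E
python3 fine.py
```

```text
ft_force: [-1.1, 0.8, 5.9]
t 14.9 travel [90.6 11.9] w 0.19077337971395855
side nominal tip px [291.3046 201.9718] toward [292.5362 195.0195]
(283, 193)
3c624b 3b624c 3a624d 2b573f dededc acb0aa 2f3230 000004 8e7920 947e1d 605a3d e7eae8 7c857d 2f5841 2f5d44 5f6b62 858583
3b614c 3b624c 39624b 2f5b44 909a90 ebefe7 c9cfca 666c72 756221 8f7611 dee6e9 e9ede9 aebab0 4b6d58 315e46 2f4738 838381
659f7f 436f56 3c634d 346047 334c3d e6e7e1 e7ece6 d1d5cb 85794e a19245 dbe2e1 dfe3df ced4cc 627a68 2e5d43 354f42 939191
68a482 406c53 39604a 366149 183222 ebeceb e4e9e6 ced4ca 85784b 9d8e40 dadfde dde2dd f0f2ef 79897e 2b5940 305e44 828281
67a181 406951 385f49 366048 284b38 f4f5f7 e8ecec 9e9a7e 7e6814 b9b284 e1e8e4 e4e9e3 eff2eb 78877a 295940 2f6044 5a685f
649f80 69a586 406d55 355f48 25553c cccdc7 ecf1ef c6be89 957f1f 9a987f b8beba a1a5a0 9fa29e 757f78 707a75 5d7367 3f4e46
619c7d 63a281 37664d 27563d 465f52 787a78 797c7f 525245 65561b 575857 565a5b 575a59 959997 6a6d6c 636364 676867 737574
5d9b7b 5ca07c 819889 e4e1e0 b6b6b3 a4a7a5 a4aaac 908c70 a09965 a3a9aa a2aaad 9fa8a9 9da5a8 9da4a5 9ba4a4 9ca3a5 6c
[... 2475 characters left out ...]
 af9c6c ae9869 9a845c 9f8a60 b29e6e b49b6c af875f a8855d b08d62 ac9968 b29f6e b4a06f b4a06f b4a06f b29f6e
7c7d7a 7d786c 9a8966 947e58 8f7854 a59065 b29e6e b39e6e b49f6f b29e6e b4a06f b3a06f b5a170 b4a06f b4a06f b39f6e b3a06e
7a7b79 6e6c67 716551 8a7451 a69065 b29e6d b49f6f b4a06f b5a170 b39f6e b39f6f b4a06f b39f6e b4a06f b4a06f b3a06f b39f6f
7a7977 646360 615a51 877759 b19c6c b49f6e b39f6e b49f6f b39f6f b39f6e b39f6f b29f6d b3a06e b39f6f b4a06f b4a06f b3a06e
747471 575652 5d5b55 7d7564 a3936e b29e6d b4a06f b39f6d b39f6f b29e6e b4a06f b3a06e b29f6e b39f6e b39f6e b49f6f b3a06f
747370 5e5e59 656561 878780 938c7a a08f69 b19d6c b39f6e b4a06f b39f6e b39f6e b29e6d b39f6e b39f6e b39f6e b39f6e b39e6e
```

```bash
python3 - <<'E'
from m2 import *
S=pickle.load(open("last_side.pkl","rb"));T=pickle.load(open("last_top.pkl","rb"))
print("side red",st(plane(S,(291.1,205.45),.052)),"tip",st(plane(S,(290.4,202.0),.068)),st(plane(S,(290.6,202.4),.068)))
print("top red",st(plane(T,(266.5,210.0),.052)),"tip",st(plane(T,(266.3,209.9),.068)),"1px",st(plane(T,(267.3,209.9),.068)))
w=pickle.load(open("w2.pkl","rb"));print("w2 tip",st(plane(w,(277.2,269.6),.068)),st(plane(w,(277.2,271),.068)))
E
```

```text
side red [70.7 -0.  52. ] tip [71.9 -3.2 68. ] [74.3 -2.8 68. ]
top red [72.1  2.  52. ] tip [71.4  0.2 68. ] 1px [74.7  0.5 68. ]
w2 tip [68.3 -1.1 68. ] [71.7 -1.1 68. ]
```

```bash
python3 -m inch '[[[-0.0015,-0.0035,0.0013,0,0,0],[-0.0015,-0.0035,0.0013,0,0,0],[-0.0015,-0.0035,0.0013,0,0,0]]]'|grep ft; cat > px.py <<'E'
import sys
from m2 import *
from workcell import ctrl
ob=ctrl.observe();g=ob["ee_pos"]-.019*ob["ee_rot"][:,2]
print("t",ob["t"],"travel",(st(g)-st(np.array([.603,.1803,.0746])))[:2])
k=sys.argv[1]
for n in("side","top"):
    S=ctrl.snapshot(n);u=proj(S,[*(o+.072*xs),.052]);x,y=int(round(u[0])),int(round(u[1]))
    im=S["image"][y-5:y+6,x-5:x+6].astype(float);Y,X=np.mgrid[y-5:y+6,x-5:x+6]
    ch=im[...,0]-(im[...,1]+im[...,2])/2 if k=="r" else im[...,2]-(im[...,0]+im[...,1])/2
    m=np.median(ch);w=np.clip(ch-m-25,0,None);c=(X*w).sum()/w.sum(),(Y*w).sum()/w.sum()
    print(n,np.round(c,2),st(plane(S,c,.052)),"wsum",w.sum())
E
python3 px.py r
```

```text
ft_force: [0.1, 0.7, 6.7]
t 15.3 travel [90.9 11.4]
side [291.14 205.52] [71.1  0.  52. ] wsum 439.5
top [266.35 210.24] [71.7  1.2 52. ] wsum 78.0
```

```bash
python3 -m inch '[[[-0.001,-0.003,0.001,0,0,0],[-0.001,-0.003,0.001,0,0,0],[-0.001,-0.003,0.001,0,0,0],[-0.001,-0.003,0.001,0,0,0],[-0.001,-0.003,0.001,0,0,0]]]'|grep ft; python3 px.py r; for i in 1; do python3 -m inch '[[[0,0,0,0,0,0],[0,0,0,0,0,0],[0,0,0,0,0,0],[0,0,0,0,0,0],[0,0,0,0,0,0]]]'|grep ft;python3 -m inch '[[[0,0,0,0,0,0],[0,0,0,0,0,0],[0,0,0,0,0,0],[0,0,0,0,0,0],[0,0,0,0,0,0]]]'|grep ft;python3 -m inch '[[[0,0,0,0,0,0],[0,0,0,0,0,0],[0,0,0,0,0,0],[0,0,0,0,0,0],[0,0,0,0,0,0]]]'|grep ft; done; python3 px.py r
```

```text
ft_force: [1.4, 0.9, 6.0]
t 15.9 travel [91.3 10.7]
side [291.06 205.6 ] [71.6 -0.3 52. ] wsum 457.5
top [266.52 210.46] [72.3  0.5 52. ] wsum 92.5
ft_force: [1.4, 1.8, 6.0]
ft_force: [0.8, 1.4, 6.0]
ft_force: [1.1, 1.1, 6.9]
t 17.5 travel [91.2 10.7]
side [291.06 205.6 ] [71.6 -0.3 52. ] wsum 461.0
top [266.51 210.46] [72.3  0.5 52. ] wsum 90.0
```

Paused over red for 1.6 s. Now on to blue.

```bash
python3 -m inch '[[[0.02,-0.016,-0.017,0,0,0],[0.05,-0.041,-0.042,0,0,0],[0.08,-0.066,-0.067,0,0,0],[0.0995,-0.082,-0.0835,0,0,0],[0.0995,-0.082,-0.0835,0,0,0]]]'|grep ft; python3 -m inch '[[[0,0,0,0,0,0],[0,0,0,0,0,0]]]'|grep ft; python3 px.py b
```

```text
ft_force: [-1.4, 1.7, 8.2]
ft_force: [-0.9, 2.4, 8.2]
t 18.3 travel [ 51.5 -15.4]
side [291.16 208.07] [86.3 -2.1 52. ] wsum 1636.0
top [266.43 211.26] [72.3 -2.2 52. ] wsum 558.5
```

```bash
sed -i 's/m=np.median(ch);w=np.clip(ch-m-25,0,None)/m=np.median(ch);w=np.clip(ch-m-25,0,None) if k=="r" else np.where((im[...,2]>im[...,0]+15)\&(im.min(2)<130),np.clip(ch-m-25,0,None),0)/' px.py; python3 -m inch '[[[-0.002,0.0055,0.0017,0,0,0],[-0.002,0.0055,0.0017,0,0,0],[-0.002,0.0055,0.0017,0,0,0],[-0.002,0.0055,0.0017,0,0,0]]]'|grep ft; python3 px.py b
```

```text
ft_force: [-0.9, 1.2, 7.8]
t 18.8 travel [ 52.5 -13.5]
side [291.16 205.64] [71.9  0.  52. ] wsum 729.5
top [266.45 210.52] [72.1  0.3 52. ] wsum 281.0
```

```bash
python3 -m inch '[[[0,0,0,0,0,0],[0,0,0,0,0,0],[0,0,0,0,0,0],[0,0,0,0,0,0],[0,0,0,0,0,0]]]' 0.6|grep -E "ft|width"; python3 px.py b; python3 -m inch '[[[0,0,-0.03,0,0,0],[0,0,-0.1,0,0,0],[0,0,-0.2,0,0,0],[0,0,-0.3,0,0,0],[0,0,-0.4,0,0,0]]]'|grep ft; python3 -m inch '[[[0,0,0,0,0,0],[0,0,0,0,0,0],[0,0,0,0,0,0]]]'; python3 px.py b; python3 - <<'E'
from m2 import *
# lid on boards check
S=pickle.load(open("s3.pkl","rb"))["top"]
from workcell import ctrl
for S in(S,ctrl.snapshot("top")):
    im=cv2.cvtColor(S["image"],cv2.COLOR_RGB2HSV);m=cv2.inRange(im,(0,150,60),(6,255,255));m[:,:125]=0;m[:,205:]=0
    c=max(cv2.findContours(m,0,1)[0],key=cv2.contourArea);(x,y),r=cv2.minEnclosingCircle(c);print((x,y),r,plane(S,(x,y),.047))
E
```

```text
ft_force: [0.0, 0.6, -0.3]
gripper_width: 0.604
t 19.4 travel [ 53.6 -13.4]
side [291.16 205.59] [71.6  0.1 52. ] wsum 781.0
top [266.45 210.51] [72.1  0.3 52. ] wsum 279.0
ft_force: [1.0, 0.0, -1.1]
t: 20.3
ee_pos: [0.5907, 0.1925, 0.1504]
ee_rot: [[0.087, 0.993, -0.076], [0.761, -0.116, -0.639], [-0.643, -0.002, -0.766]]
ft_force: [1.2, -0.8, 0.4]
gripper_width: 0.599
finger_force: 0.0
t 20.3 travel [-22.9 -13.5]
side [291.16 205.59] [71.6  0.  52. ] wsum 784.5
top [266.45 210.51] [72.1  0.3 52. ] wsum 274.5
(161.1226348876953, 249.53773498535156) 17.57588005065918 [0.4551 0.3425 0.047 ]
(172.5, 243.0) 11.412812232971191 [0.4763 0.3046 0.047 ]
```

```bash
python3 -c "
from workcell import ctrl
print(ctrl.sign_off())"
```

```text
the job is handed in; nothing more can be done
None
```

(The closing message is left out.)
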